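Open the sample-store padlock and show it open

ROBOT

A 6-joint arm with a two-finger parallel gripper is mounted at the origin on the work surface. World frame = base frame: x ahead of the robot, y to its left, z up, the work surface at z = 0. Lengths are in m, angles in degrees, forces in N, time in s.
With the tool pointing down it reaches from about 0.4 to 0.825 m from the base axis. Payload 7 kg.
Tool frame: the origin (TCP) lies at the centre of the arm's flange, where the gripper is bolted on; the fingertips stand 178 mm ahead of it and the grasp point (between the pads) lies 159 mm ahead of it; x points along the fingers, y is the direction in which the jaws open and shut, and the axes are right-handed (so a half turn about x gives the same grasp; the last joint's range is limited). The gripper opens to 88 mm and grips with 3 to 60 N. Pads are 19 mm wide; open, the fingers measure 130 mm over their backs; the gripper's body (78 mm by 193 mm) begins 47 mm behind the grasp point.
Start: joints at [81.137, 20.546, 0.682, 0, -70.136, -16.507], TCP at [0.289, 0.61, 0.405] pointing down, gripper open.
Joint ranges: [-176.03, 176.03], [-82.01, 121.73], [-58.28, 71.71], [-173.87, 95.51], [-174.79, -0.11], [-173.66, 173.66]. Speed limits (degrees/s): [136.94, 136.94, 172.46, 180, 180, 180].

INTERFACE

Orientations are given as [roll, pitch, yaw] about the fixed x, y, z axes, in that order (R = Rz(yaw) Ry(pitch) Rx(roll)).
In Python, from plant import ctrl gives the robot as it stands. The module is installed in compiled form; this text tells all that it offers.
- The arm moves only by the shell command python3 -m inch 'ROWS'. ROWS is JSON, one flat list of numbers, 7 for each row, row after row: the shift along the tool's x, y, z in m, then the turn, a rotation vector about the tool's x, y, z in degrees, then the finger opening in m, from 0 to 0.0876. In form: [dx, dy, dz, rx, ry, rz, hand, dx, dy, dz, rx, ry, rz, hand, ...]. A call has 1 to 20 rows; each row shifts and turns the pose as measured when the row begins, along the tool's axes as they then stand; what a row does not reach is not made up. A row lasts 1/8 s, in which the tool goes at most 62.5 mm and 10.7 degrees, less where a joint would pass 70% of its speed; a pose out of reach is approached as far as the arm can. A call with a gripper value outside its range is refused whole. The fingers move at their own pace and stop on an object; the grip force is fixed at half the most. Time passes only in rows, so rows that do not move let the fingers close. It gives the time, the measured TCP pose, the force and the opening at its end, in the units of the state.
- ctrl.get_obs(): the state, without advancing time (a new reading comes with each control period).
- ctrl.snapshot(name): name is "scene" or "top" or "wrist"; returns a dict with "color" (420x560x3 uint8, red, green, blue), "depth" (420x560 float32, m along the optical axis (not along the pixel's ray), 0 where there is no reading), "K" (3x3 intrinsics, pixels), "position" and "attitude" of the camera in the world; the wrist camera has in their place "hand_eye" (4x4, takes a point from camera to tool coordinates, whose origin is the TCP and whose axes are the tool frame's). Camera axes: x right, y up, looking along -z (the intrinsics and any distortion apply to the point x, -y, -z); pixel columns grow to the right and rows downward; lengths in m; the calibration is good to about 2 mm. A picture is of the moment at which its call begins: read the wrist's pose just before it.
- ctrl.close_job(): hands the job in, once; it reports no verdict.
The state is a dict: "clock": time; "joint_pos": joint angles; "qvel": joint speeds; "tau": joint torques, N m; "tool_pos": TCP position; "orientation": TCP orientation; "force": force on the tool from outside, world axes, zero at the start; "moment": the same for the moment, N m; "opening": finger opening in m.
Only numpy, scipy, OpenCV 4.12 (cv2) and the standard library are available. Lean on these libraries where they do the work, as an engineer would, in place of code of your own. Each camera call takes 0.05 s, during which the arm holds its last target.

TASK

Fold the clear cover of the lock station up until it stands upright and leave it standing there, then turn the padlock's dial clockwise, over its clicks, until its white pointer meets the yellow mark and the lock gives. Pull the shackle fully open, then lift the lock out of its nest by the shackle and finish while still holding it there, steady and open, at least 15 cm above the bench. Leave the other things on the bench where they are.

Things in the scene. Friction and masses are not known exactly. Their poses are not given: they have to be found in the camera images.
- station: White fixed lock station, plinth 40 mm high. Origin on the bench under the dial axis; plinth x -45 to +105 mm, y +-60. x axis points from shackle side to cover hinge, z up. Grey nest on the plinth holds the lock body with 0 to 1 mm play, walls 18 mm high; the -x side is open between two corner stubs (y 30 to 42 mm each side), where the shackle sticks out past the plinth
- lock: Blue padlock, loose, 210 to 290 g, flat in the nest, dial up. Body 70 x 70 x 30 mm; origin at the centre of its underside, 40 mm above the bench at the start; x and y as the station's (shackle towards -x), z out of the dial face. The yellow index mark on its face is at -x of the dial
- cover (a joint): Angle of the clear cover, rad: 0 level over the lock, 1.57 upright, 1.9 its stop. It turns about the station's y axis, its free end rising from the -x side. Stiff friction hinge (about 0.22 N m): it stays wherever it is left. Starts 0 to 0.35
- cover_hinge (a point): Middle of the cover's hinge line, on the station at x +90 mm, 118 mm above the bench; the hinge line runs along the station's y
- cover_handle (a point): Middle of the blue handle bar on the cover's free end: round, 14 mm thick, 40 mm long, parallel to the hinge line, 160 mm from it, on a 10 mm wide stem at mid edge. Pinch it by its two ends (it turns between the fingers) or hook it from below. The cover is a clear plate 5 mm thick, 110 mm wide, reaching 125 mm from the hinge
- dial (a joint): Dial angle, rad, about the lock's z: 0 = white pointer at the yellow mark, positive anticlockwise from above, so clockwise brings it down to 0. Starts 0.75 to 1.95; stops -0.6 and 3.0. Clicks every 0.52 (rests near 0.79, 1.31, 1.83), about 0.03 N m. Within about 0.1 of 0 the lock gives: the shackle springs out about 12 mm by itself and keeps the dial there
- dial_grip (a point): On the dial axis, 48 mm above the lock's underside: height to pinch the dial's grip bar. Bar black, 42 mm long, 12 wide, 24 high, top 58 mm above the lock's underside, on a black disc 48 mm across with 12 light ticks. The point turns with the dial: x along the bar, white pointer on its -x half
- shackle (a joint): How far the shackle is drawn out of the lock, m, along the lock's -x: 0 shut, 0.024 at its stop, fully open. It cannot pass about 0.004 unless the dial is at 0; then it springs to about 0.012 and a light pull (1 to 3 N) draws it to the stop, where it stays and does not come off
- shackle_grip (a point): Midway between the two legs of the steel shackle (moves with it), 15 mm above the lock's underside; when shut, 66 mm to -x of the dial axis, 31 mm outside the lock body. The shackle is a U of 10 mm bar, 50 mm wide over its legs (along y), closed end 24 mm beyond this point. Only the bench lies below: pinch both legs from outside, or the closed end
- red_rack: Red tube rack 100 x 110 x 47 mm, loose, left (+y) of the station; leave alone
- tip_box: Pipette-tip box 120 x 85 x 62 mm with blue insert, loose, right (-y) of the station; leave alone
- beaker: Clear plastic beaker, 90 mm across, 110 mm high, loose; leave alone
- bottle: White bottle with yellow cap, 60 mm across, 150 mm high, loose; leave alone
- jar: Amber jar with blue cap, 64 mm across, 80 mm high, loose; leave alone
Mind the look-alikes: they are no part of the job. What is shaped like the lock but brown is not meant.

How it is judged:
By the outcome, as a careful person would: the job done as asked, in the order asked, and still so for the second after the job is handed in, while the arm keeps its last pose, push and grip.
It also fails if it takes over 72 s, if anything falls off the work surface, if the arm or the gripper's body presses on something with over 40 N, if the wrist force passes 120 N, or if a joint passes its speed limit or range.

## Working session

There is one attempt and no reset: what is moved stays moved. The work goes in short steps, Python scripts to look and compute and a shell command to move; the robot and the scene stay as the last step left them, time stands still between calls to the robot, and variables do not carry over. Pictures are saved under pics/ and viewed, and the job is handed in when it is done.

```bash
mkdir -p pics; ls
cat > h.py <<'E'
import numpy as np, cv2
from plant import ctrl
from scipy.spatial.transform import Rotation as R
def snap(n,f):
    o=ctrl.get_obs(); s=ctrl.snapshot(n); cv2.imwrite('pics/'+f+'.png',s['color'][:,:,::-1]); np.savez('pics/'+f+'.npz',**{k:v for k,v in s.items()},tp=o['tool_pos'],to=o['orientation']); return s
E
python3 - <<'E'
from h import *
o=ctrl.get_obs(); print(o)
for n in ['scene','top','wrist']:
    s=snap(n,n+'0'); print(n,s['K'],s.get('position'),s.get('attitude'),s.get('hand_eye'),[k for k in s])
E
```

```text
pics
{'clock': 0.0, 'joint_pos': array([ 8.11365610e+01,  2.05910223e+01,  6.34450638e-01, -2.19370457e-02,
       -7.01365186e+01, -1.65075324e+01]), 'qvel': array([ 0.02159441,  0.03468133,  0.09858051, -0.00509496,  0.002995  ,
       -0.06986497]), 'tau': array([-2.68888016e-04, -5.82726502e+01,  2.93058944e+01,  6.99716717e+00,
        6.95528928e-03, -1.82381032e-04]), 'tool_pos': array([0.28912683, 0.60972379, 0.40372654]), 'orientation': array([  94.01816942,   89.90465215, -111.36027258]), 'force': array([ 0.02585119, -0.45554748, -0.16247634]), 'moment': array([-0.01705816,  0.00946887, -0.07496704]), 'opening': 0.08748616856774243}
scene [[434.15235584   0.         286.15773879]
 [  0.         434.15235584 212.58299494]
 [  0.           0.           1.        ]] [0.80403382 0.5962283  1.01172006] [ 36.69225815   0.22729245 151.63743486] None ['color', 'depth', 'K', 'position', 'attitude']
top [[533.98549011   0.         291.32942318]
 [  0.         533.98549011 219.63150698]
 [  0.           0.           1.        ]] [0.16444372 0.00346937 1.6917829 ] [ 11.63426833  -0.29511591 -88.57104393] None ['color', 'depth', 'K', 'position', 'attitude']
wrist [[321.9374583    0.         282.02127331]
 [  0.         321.9374583  208.91143116]
 [  0.           0.           1.        ]] None None [[-7.62758828e-04  2.89742496e-01 -9.57104333e-01  1.99708271e-02]
 [ 9.99999369e-01 -5.68420742e-04 -9.69020784e-04  1.36356385e-03]
 [-8.24804456e-04 -9.57104468e-01 -2.89741880e-01 -7.72585216e-02]
 [ 0.00000000e+00  0.00000000e+00  0.00000000e+00  1.00000000e+00]] ['color', 'depth', 'K', 'hand_eye']
```

View pics/scene0.png

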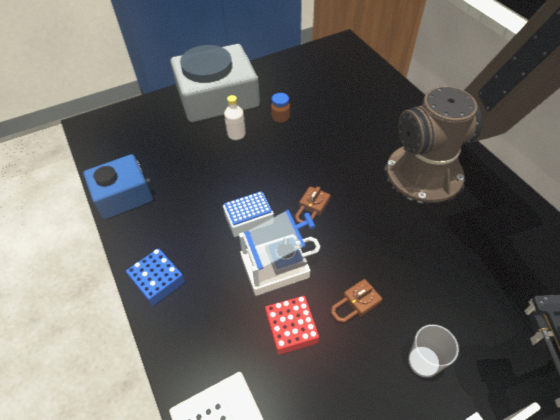

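View pics/top0.png

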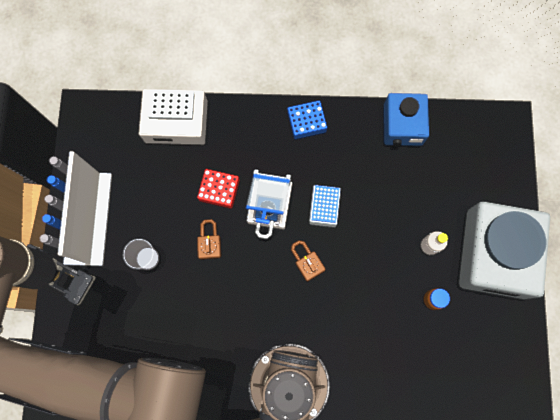

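View pics/wrist0.png

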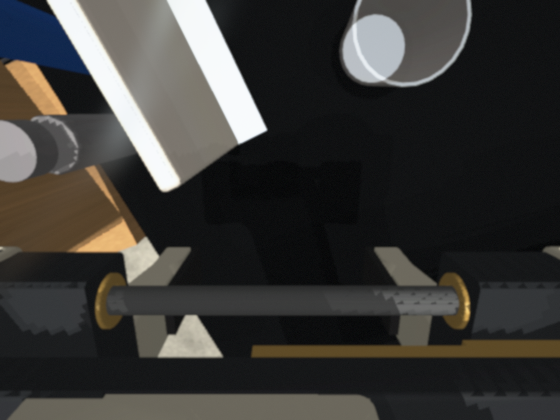

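Top view: the station is at about (268,200), with the shackle towards the robot at (264,230). The handle is at (266,215), the brown decoys at (208,240) and (308,260), and the beaker at (140,254).

```bash
cat >> h.py <<'E'
def load(f): return dict(np.load('pics/'+f+'.npz'))
def campose(d):
    # R (cam->world; cam axes x right y up -z fwd), position
    if 'position' in d: return R.from_euler('xyz',d['attitude'],degrees=True).as_matrix(), d['position']
    Rt=R.from_euler('xyz',d['to'],degrees=True).as_matrix(); H=d['hand_eye']
    return Rt@H[:3,:3], d['tp']+Rt@H[:3,3]
def ray(d,u,v):
    Rm,p=campose(d);K=d['K']
    u=np.asarray(u,float);v=np.asarray(v,float)
    r=np.stack([(u-K[0,2])/K[0,0],-(v-K[1,2])/K[1,1],-np.ones_like(u)],-1)
    return r@Rm.T,p
def onplane(d,u,v,z):
    r,p=ray(d,u,v); return p+r*((z-p[2])/r[...,2])[...,None]
def depthpt(d):
    v,u=np.mgrid[0:420,0:560]; r,p=ray(d,u,v); P=p+r*d['depth'][...,None]; P[d['depth']==0]=np.nan; return P
E
python3 - <<'E'
from h import *
d=load('top0');P=depthpt(d)
for (u,v) in [(290,330),(240,300),(268,200),(255,175),(290,225),(264,231),(266,215)]: print('top',u,v,P[v,u].round(3))
im=d['color'][140:260,180:360][:,:,::-1]; cv2.imwrite('pics/tc.png',cv2.resize(im,None,fx=4.4,fy=4.4,interpolation=cv2.INTER_CUBIC))
e=load('scene0');Q=depthpt(e)
for (u,v) in [(350,220),(262,283),(309,247),(286,250)]: print('sc',u,v,Q[v,u].round(3))
im=e['color'][180:310,200:350][:,:,::-1]; cv2.imwrite('pics/sc.png',cv2.resize(im,None,fx=4.6,fy=4.6,interpolation=cv2.INTER_CUBIC))
E
```

```text
top 290 330 [ 0.163 -0.001  0.003]
top 240 300 [ 0.252  0.158 -0.005]
top 268 200 [0.54  0.074 0.147]
top 255 175 [0.625 0.118 0.119]
top 290 225 [ 0.497  0.007 -0.008]
top 264 231 [0.473 0.09  0.004]
top 266 215 [0.511 0.082 0.071]
sc 350 220 [0.303 0.044 0.004]
sc 262 283 [0.621 0.122 0.042]
sc 309 247 [ 0.45   0.064 -0.   ]
sc 286 250 [0.553 0.124 0.148]
```

View pics/tc.png

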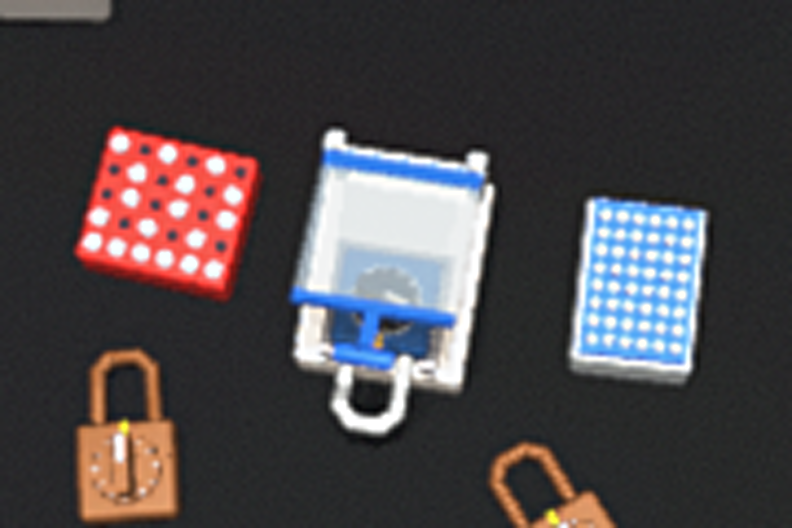

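View pics/sc.png

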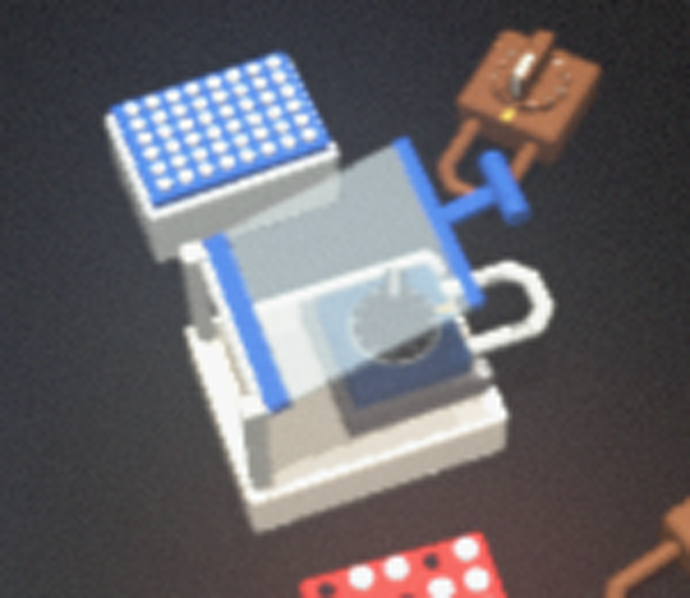

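Run:
```python
from h import *
for n,box in (('top0',(165,260,240,300)),('scene0',(205,285,240,320))):
    d=load(n);P=depthpt(d); c=d['color'].astype(int)
    m=(c[...,2]>140)&(c[...,0]<70)&(c[...,1]<130)
    mm=np.zeros_like(m); mm[box[0]:box[1],box[2]:box[3]]=m[box[0]:box[1],box[2]:box[3]]
    k,l,st,ce=cv2.connectedComponentsWithStats(mm.astype(np.uint8))
    for i in range(1,k):
        if st[i,4]<15: continue
        q=P[l==i]; vv,uu=np.nonzero(l==i)
        z=q[:,2]
        mid=np.nanmedian(q,0)
        print(n,i,st[i],ce[i].round(1),mid.round(4), 'z',np.nanpercentile(z,[5,95]).round(3))
        # extremes
        rect=cv2.minAreaRect(np.stack([uu,vv],1).astype(np.float32)); print(rect)
```

```text
top0 2 [256 175  33   7  55] [272.2 178.4] [0.6134 0.0654 0.1239] z [0.118 0.13 ]
((271.9391784667969, 178.3851318359375), (32.544189453125, 1.7155883312225342), 8.972626686096191)
top0 3 [246 206  19   7  30] [255.1 208.8] [0.5104 0.1097 0.1593] z [0.033 0.165]
((254.76470947265625, 208.94117736816406), (18.432706832885742, 2.425356149673462), 14.03624439239502)
top0 4 [265 211  18   4  31] [274.  212.1] [0.5015 0.0547 0.1598] z [0.153 0.165]
((273.4430847167969, 212.0327606201172), (2.936101198196411, 17.088109970092773), 86.633544921875)
top0 5 [256 214   9   6  18] [260.8 217.3] [0.4802 0.0934 0.17  ] z [0.069 0.175]
((260.0, 216.5), (8.0, 5.0), -0.0)
```

Run:
```python
from h import *
d=load('top0')
print('tool axes',R.from_euler('xyz',d['to'] if 'to' in d else 0,degrees=True).as_matrix().round(3))
f=lambda u,v:(180+u/4.4,140+v/4.4)
for a,z in (((325,157),.12),((483,182),.12),((291,294),.16),((455,320),.16),((332,352),.168),((394,360),.168),((240+128,0+428),.05)):
    print(a,onplane(d,*f(*a),z).round(4))
e=load('scene0'); g=lambda u,v:(200+u/4.6,180+v/4.6)
for a,z in (((215,240),.12),((275,405),.12),((402,143),.16),((475,303),.16),((490,157),.168),((517,215),.168)):
    print('s',a,onplane(e,*g(*a),z).round(4))
```

```text
tool axes [[-0.001 -0.429 -0.904]
 [-0.001 -0.904  0.429]
 [-1.     0.002 -0.   ]]
(325, 157) [0.6223 0.1213 0.12  ]
(483, 182) [0.6072 0.0112 0.12  ]
(291, 294) [0.515  0.1373 0.16  ]
(455, 320) [0.5    0.0272 0.16  ]
(332, 352) [0.4745 0.1079 0.168 ]
(394, 360) [0.4701 0.0667 0.168 ]
(368, 428) [0.4442 0.0883 0.05  ]
s (215, 240) [0.6061 0.0164 0.12  ]
s (275, 405) [0.6226 0.1227 0.12  ]
s (402, 143) [0.5007 0.0336 0.16  ]
s (475, 303) [0.5164 0.1396 0.16  ]
s (490, 157) [0.4673 0.069  0.168 ]
s (517, 215) [0.4736 0.1078 0.168 ]
```

Both views agree: station yaw is about -7.8°, the handle is at about (0.471, 0.088, 0.17) and the hinge at about (0.615, 0.067). Next I'll move over the station and flip the wrist so its camera sits on the robot side.

```bash
python3 -m inch '[-0.002,0.0446,-0.041,0,0,0,0.0876,-0.002,0.0446,-0.041,0,0,0,0.0876,-0.002,0.0446,-0.041,0,0,0,0.0876,-0.002,0.0446,-0.041,0,0,0,0.0876,-0.002,0.0446,-0.041,0,0,0,0.0876,-0.002,0.0446,-0.041,0,0,0,0.0876,-0.002,0.0446,-0.041,0,0,0,0.0876,-0.002,0.0446,-0.041,0,0,0,0.0876,-0.002,0.0446,-0.041,0,0,0,0.0876,0,0,0,10.5,0,0,0.0876,0,0,0,10.5,0,0,0.0876,0,0,0,10.5,0,0,0.0876,0,0,0,10.5,0,0,0.0876,0,0,0,10.5,0,0,0.0876,0,0,0,10.5,0,0,0.0876,0,0,0,10.5,0,0,0.0876,0,0,0,10.5,0,0,0.0876,0,0,0,10.5,0,0,0.0876,0,0,0,10.5,0,0,0.0876]'
cat >> h.py <<'E'
def st():
    o=ctrl.get_obs(); Rm=R.from_euler('xyz',o['orientation'],degrees=True).as_matrix()
    print('t',round(o['clock'],2),'tcp',o['tool_pos'].round(4),'grasp',(o['tool_pos']+.159*Rm[:,0]).round(4),'q',o['joint_pos'].round(1),'F',o['force'].round(1),'M',o['moment'].round(2),'op',round(o['opening'],4)); print('axes x,y,z',Rm.T.round(3).tolist()); return o,Rm
def plan(grasp,ydir=None,xdir=(0,0,-1)):
    """total tool-frame shift (for the present axes) and rotvec to bring grasp point to given, axes to given"""
    o,Rm=st(); x=np.array(xdir,float);x/=np.linalg.norm(x)
    if ydir is None: T=Rm
    else:
        y=np.array(ydir,float); y-=x*(x@y); y/=np.linalg.norm(y); T=np.stack([x,y,np.cross(x,y)],1)
    tgt=np.array(grasp)-.159*T[:,0]
    print('shift',(Rm.T@(tgt-o['tool_pos'])).round(4),'rotvec',np.degrees(R.from_matrix(Rm.T@T).as_rotvec()).round(2))
SY=np.array([.136,.991,0]); SX=np.array([.991,-.136,0])
E
python3 -c "
from h import *
plan([.44,.09,.25],SY)"
```

```text
clock: 2.52
tool_pos: [0.4519, 0.0703, 0.4204]
orientation: [-165.2, 89.7, -117.7]
force: [0.5, -0.7, -0.8]
opening: 0.0876
t 2.52 tcp [0.4519 0.0703 0.4204] grasp [0.4515 0.0695 0.2614] q [ 33.7  -1.1 -24.    0.2 -67.4 -76.3] F [ 0.5 -0.7 -0.8] M [ 0.16 -0.12 -0.04] op 0.0876
axes x,y,z [[-0.003, -0.005, -1.0], [-0.737, 0.676, -0.001], [0.676, 0.737, -0.005]]
shift [0.0114 0.0221 0.0066] rotvec [55.32 -0.24  0.22]
```

```bash
python3 -m inch '[0,0,0,10.6,0,0,0.0876,0,0,0,10.6,0,0,0.0876,0,0,0,10.6,0,0,0.0876,0,0,0,10.6,0,0,0.0876,0,0,0,10.6,0,0,0.0876,-0.03,0.02,0,3,0,0,0.0876,0,0,0,0,0,0,0.0876]' >/dev/null
python3 -c "
from h import *
plan([.4714,.0879,.21],SY); snap('wrist','w1')"
```

```text
t 3.4 tcp [0.4531 0.0901 0.4499] grasp [0.4523 0.0892 0.2909] q [ 3.580e+01 -1.600e+00 -2.060e+01  1.000e-01 -7.150e+01 -1.353e+02] F [ 0.  -0.1  0.2] M [ 0.05 -0.17  0.04] op 0.0877
axes x,y,z [[-0.005, -0.005, -1.0], [0.165, 0.986, -0.006], [0.986, -0.165, -0.004]]
shift [0.0808 0.0013 0.0187] rotvec [-1.68 -0.24  0.35]
```

View pics/w1.png

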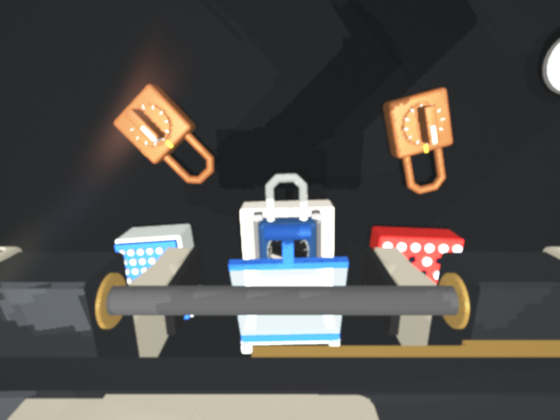

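Wrist view: the handle bar is at about (288,230), spanning u 263–313, the shackle's closed end is at about (287,178), and the tip box and rack sit to either side. I'll check positions from this.

Run:
```python
from h import *
d=load('w1'); c=d['color']
im=c[160:360,200:380][:,:,::-1]; cv2.imwrite('pics/w1c.png',cv2.resize(im,None,fx=4,fy=3,interpolation=cv2.INTER_CUBIC) if 0 else cv2.resize(im,None,fx=3,fy=3,interpolation=cv2.INTER_CUBIC))
P=depthpt(d)
for u,v in ((288,228),(270,228),(306,230),(288,262),(287,178),(288,282),(288,300)): print(u,v,P[v,u].round(4))
for z in(.16,.168,.176): print(z,onplane(d,np.array([263,313,288]),np.array([229,229,229]),z).round(4).tolist())
print(onplane(d,287,175,.055))
```

```text
288 228 [0.466  0.0902 0.175 ]
270 228 [0.4641 0.0751 0.1732]
306 230 [0.4703 0.1049 0.1746]
288 262 [0.5036 0.0843 0.1611]
287 178 [0.4456 0.0936 0.0608]
288 282 [0.5287 0.0804 0.1522]
288 300 [0.4215 0.0953 0.3553]
0.16 [[0.4687, 0.0674, 0.16], [0.4759, 0.1114, 0.16], [0.4723, 0.0894, 0.16]]
0.168 [[0.4659, 0.0684, 0.168], [0.4729, 0.1111, 0.168], [0.4694, 0.0897, 0.168]]
0.176 [[0.4631, 0.0694, 0.176], [0.4699, 0.1108, 0.176], [0.4665, 0.0901, 0.176]]
[0.44322461 0.09407214 0.055     ]
```

View pics/w1c.png

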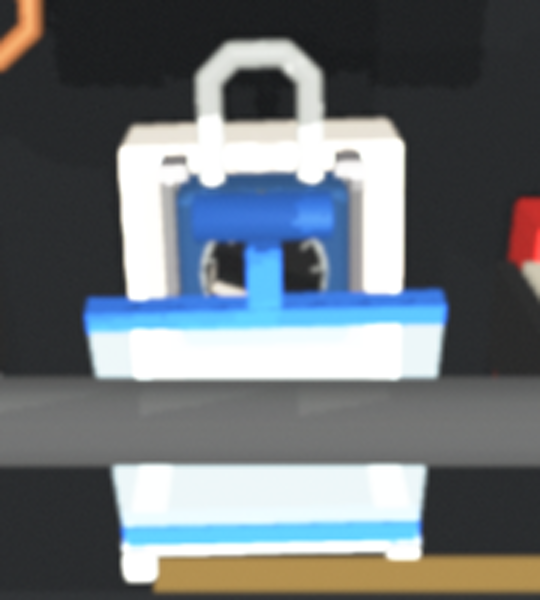

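```bash
python3 -c "
from h import *
plan([.470,.0895,.168],SY)"
```

```text
t 3.45 tcp [0.4525 0.0895 0.4483] grasp [0.4513 0.0885 0.2893] q [  35.8   -1.6  -20.7    0.   -71.4 -135.3] F [-0.4  0.  -1. ] M [ 0.02 -0.17  0.02] op 0.0875
axes x,y,z [[-0.008, -0.006, -1.0], [0.165, 0.986, -0.007], [0.986, -0.165, -0.007]]
shift [0.1212 0.0037 0.0181] rotvec [-1.67 -0.38  0.42]
```

```bash
python3 -m inch '[0.03,0.003,0.018,-1.7,-0.4,0.4,0.0876,0.03,0,0,0,0,0,0.0876,0.03,0,0,0,0,0,0.0876,0.02,0,0,0,0,0,0.0876,0,0,0,0,0,0,0.0876]' >/dev/null
python3 -c "
from h import *
plan([.470,.0895,.168],SY); snap('wrist','w2'); snap('scene','s2')"
```

```text
t 4.08 tcp [0.4689 0.0872 0.332 ] grasp [0.4684 0.087  0.173 ] q [ 3.420e+01  5.500e+00 -2.940e+01 -1.000e-01 -5.530e+01 -1.318e+02] F [-1.1 -0.3  0.7] M [-0.03 -0.14 -0.01] op 0.0873
axes x,y,z [[-0.004, -0.001, -1.0], [0.132, 0.991, -0.002], [0.991, -0.132, -0.003]]
shift [0.005  0.0024 0.0008] rotvec [ 0.21 -0.2   0.11]
```

View pics/w2.png

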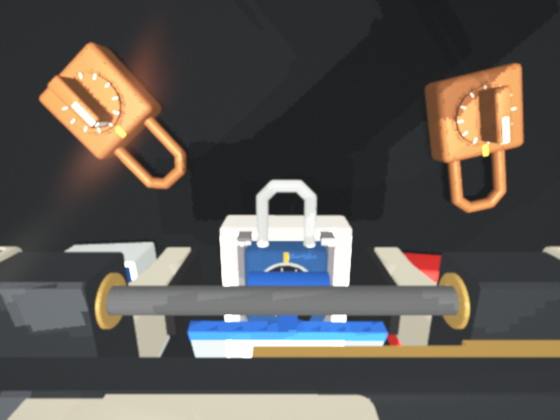

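View pics/s2.png

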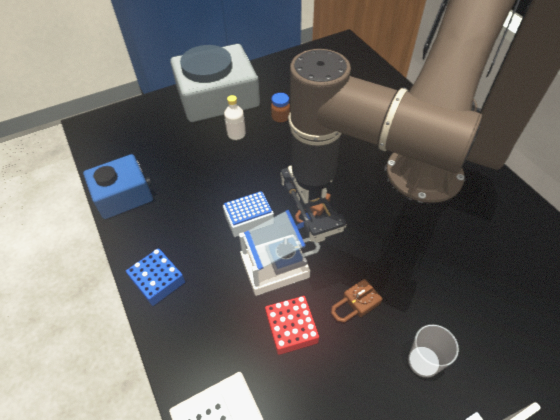

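The wrist view shows the handle centred between the fingers (about u 288). I'll settle and close on it.

```bash
python3 -m inch '[0.005,0.002,0.001,0,0,0,0.0876,0.001,0,0,0,0,0,0.034,0,0,0,0,0,0,0.034,0,0,0,0,0,0,0.034,0,0,0,0,0,0,0.034,0,0,0,0,0,0,0.034]' 
python3 -c "
from h import *
plan([.470,.0895,.168],SY);snap('scene','s3'); 
d=load('s3');im=d['color'][150:310,200:400][:,:,::-1]; cv2.imwrite('pics/s3c.png',cv2.resize(im,None,fx=3.7,fy=3.7,interpolation=cv2.INTER_CUBIC))"
```

```text
clock: 4.92
tool_pos: [0.4716, 0.0899, 0.3301]
orientation: [42.8, 89.8, 35.3]
force: [-1.3, -0.6, -0.3]
opening: 0.0432
t 4.92 tcp [0.4716 0.0899 0.3301] grasp [0.4722 0.0903 0.1711] q [  34.3    5.8  -29.4   -0.   -54.5 -131.9] F [-1.3 -0.6 -0.3] M [ 0.03 -0.16 -0.06] op 0.0432
axes x,y,z [[0.004, 0.002, -1.0], [0.131, 0.991, 0.003], [0.991, -0.131, 0.003]]
shift [ 0.003  -0.0007 -0.0015] rotvec [ 0.27  0.18 -0.17]
```

View pics/s3c.png

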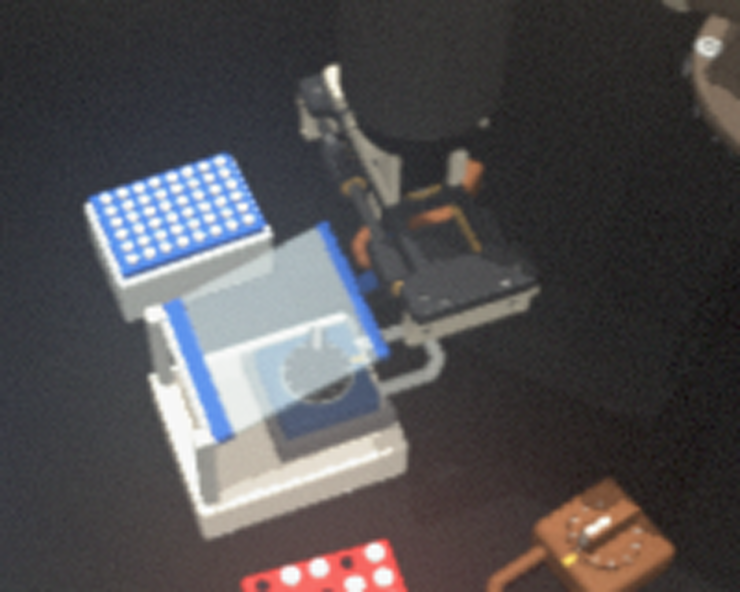

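```bash
python3 -m inch '[0,0,0,0,0,0,0.034,0,0,0,0,0,0,0.034,-0.015,0,0.0055,0,0,0,0.034,-0.0144,0,0.007,0,0,0,0.034,-0.0136,0,0.0084,0,0,0,0.034,-0.0127,0,0.0097,0,0,0,0.034,-0.0117,0,0.0109,0,0,0,0.034]'
cat >> h.py <<'E'
H=np.array([.6206,.069,.118])
def cov():
    o,Rm=st(); g=o['tool_pos']+.159*Rm[:,0]; v=g-H; a=-v@SX; print('r',np.hypot(a,v[2]).round(4),'theta',np.arctan2(v[2],a).round(3),'side',(v@SY).round(4))
E
python3 -c "
from h import *
cov();snap('scene','s4'); 
d=load('s4');im=d['color'][150:310,200:400][:,:,::-1]; cv2.imwrite('pics/s4c.png',cv2.resize(im,None,fx=3.7,fy=3.7,interpolation=cv2.INTER_CUBIC))"
```

```text
clock: 5.85
tool_pos: [0.514, 0.0836, 0.3972]
orientation: [110.2, 90.0, 102.6]
force: [6.6, -1.9, -11.0]
opening: 0.0397
t 5.85 tcp [0.514  0.0836 0.3972] grasp [0.514  0.0838 0.2382] q [  30.8    6.3  -19.2   -0.   -64.5 -128.4] F [  6.6  -1.9 -11. ] M [-0.41 -2.19  0.01] op 0.0397
axes x,y,z [[-0.0, 0.001, -1.0], [0.132, 0.991, 0.001], [0.991, -0.132, -0.0]]
r 0.1614 theta 0.84 side 0.0001
```

View pics/s4c.png

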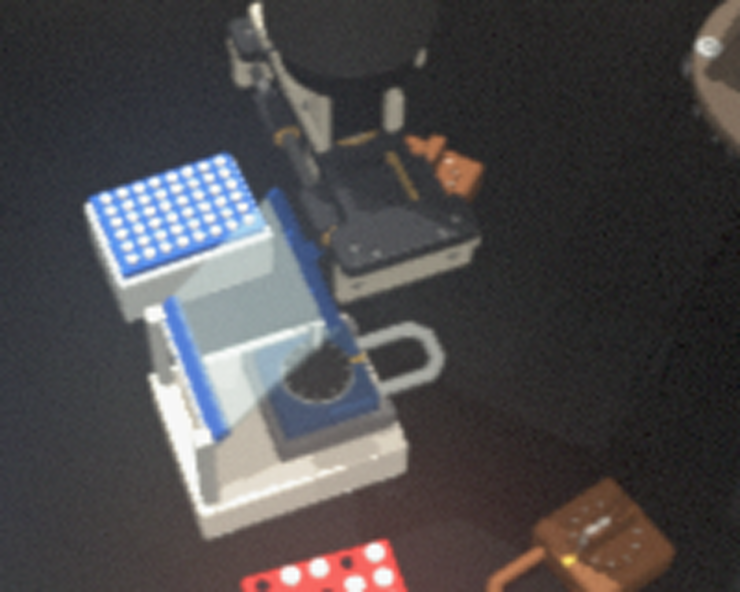

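```bash
python3 -m inch '[-0.0096,0,0.013,0,0,0,0.034,-0.0084,0,0.0138,0,0,0,0.034,-0.0072,0,0.0142,0,0,0,0.034,-0.0057,0,0.0149,0,0,0,0.034,-0.0042,0,0.0154,0,0,0,0.034,-0.002,0,0.010,0,0,0,0.034]' 
python3 -c "
from h import *
cov();snap('scene','s5'); 
d=load('s5');im=d['color'][150:310,200:400][:,:,::-1]; cv2.imwrite('pics/s5c.png',cv2.resize(im,None,fx=3.7,fy=3.7,interpolation=cv2.INTER_CUBIC))"
```

```text
clock: 6.65
tool_pos: [0.5955, 0.0725, 0.437]
orientation: [177.6, 89.3, 170.0]
force: [-2.3, 1.5, -0.1]
opening: 0.0396
t 6.65 tcp [0.5955 0.0725 0.437 ] grasp [0.5936 0.0728 0.278 ] q [  25.5   12.6   -5.9   -0.4  -72.  -123. ] F [-2.3  1.5 -0.1] M [0.35 1.02 0.01] op 0.0396
axes x,y,z [[-0.011, 0.002, -1.0], [0.133, 0.991, 0.0], [0.991, -0.133, -0.012]]
r 0.1623 theta 1.402 side 0.0001
```

View pics/s5c.png

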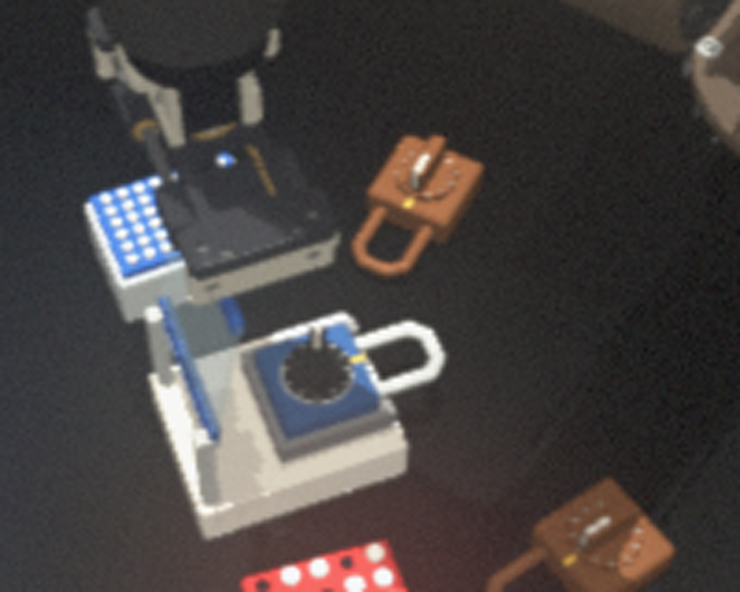

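```bash
python3 -m inch '[-0.001,0,0.012,0,-0.6,0,0.034,0.0004,0,0.009,0,0,0,0.034,0.0004,0,0.004,0,0,0,0.034,0,0,0,0,0,0,0.034]' >/dev/null
python3 -c "
from h import *
cov();snap('scene','s6');snap('top','t6'); 
d=load('s6');im=d['color'][150:310,200:400][:,:,::-1]; cv2.imwrite('pics/s6c.png',cv2.resize(im,None,fx=3.7,fy=3.7,interpolation=cv2.INTER_CUBIC))
d=load('t6');im=d['color'][120:260,180:360][:,:,::-1]; cv2.imwrite('pics/t6c.png',cv2.resize(im,None,fx=4,fy=4,interpolation=cv2.INTER_CUBIC))"
```

```text
t 7.2 tcp [0.6223 0.0688 0.4395] grasp [0.6228 0.0689 0.2805] q [  24.2   14.8   -2.9    0.   -72.1 -121.8] F [-0.2 -0.1  0.5] M [-0.06  0.14 -0.04] op 0.0391
axes x,y,z [[0.003, 0.0, -1.0], [0.132, 0.991, 0.001], [0.991, -0.132, 0.003]]
r 0.1625 theta 1.584 side 0.0002
```

View pics/s6c.png

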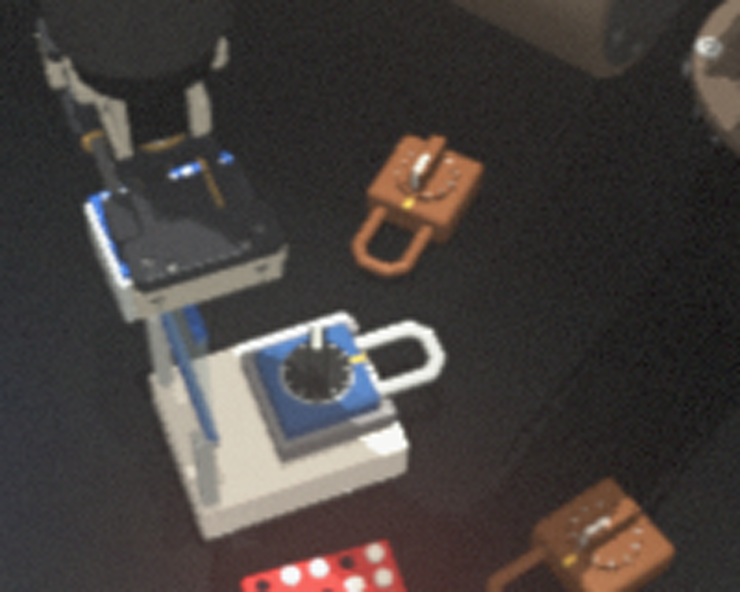

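View pics/t6c.png

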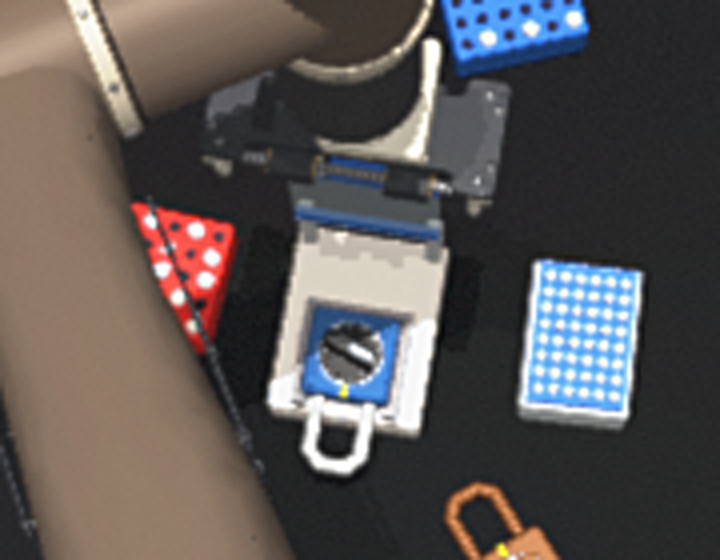

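The cover is at about 1.58 rad. The dial pointer shows at about 73° (≈1.3 rad), lower right in the top view. I'll release and retreat upward.

```bash
python3 -m inch '[0,0,0,0,0,0,0.05,0,0,0,0,0,0,0.06,0,0,0,0,0,0,0.07,0,0,0,0,0,0,0.07,-0.02,0,0,0,0,0,0.07,-0.03,0,0,0,0,0,0.07,-0.03,0,0,0,0,0,0.07,-0.01,0,-0.05,0,0,0,0.07,0,0,-0.05,0,0,0,0.07,0,0,-0.05,0,0,0,0.07,0,0,0,0,0,0,0.07]' >/dev/null
python3 -c "
from h import *
st();snap('scene','s7');snap('top','t7'); snap('wrist','w7')
d=load('s7');im=d['color'][150:310,200:400][:,:,::-1]; cv2.imwrite('pics/s7c.png',cv2.resize(im,None,fx=3.7,fy=3.7,interpolation=cv2.INTER_CUBIC))
d=load('t7');im=d['color'][120:260,180:360][:,:,::-1]; cv2.imwrite('pics/t7c.png',cv2.resize(im,None,fx=4,fy=4,interpolation=cv2.INTER_CUBIC))"
```

```text
t 8.68 tcp [0.4696 0.0892 0.5298] grasp [0.4697 0.0893 0.3708] q [  34.4   -2.   -10.7   -0.   -81.2 -132. ] F [ 0.1 -0.9  1.3] M [ 0.05 -0.29  0.03] op 0.0701
axes x,y,z [[0.001, 0.001, -1.0], [0.133, 0.991, 0.001], [0.991, -0.133, 0.001]]
```

View pics/s7c.png

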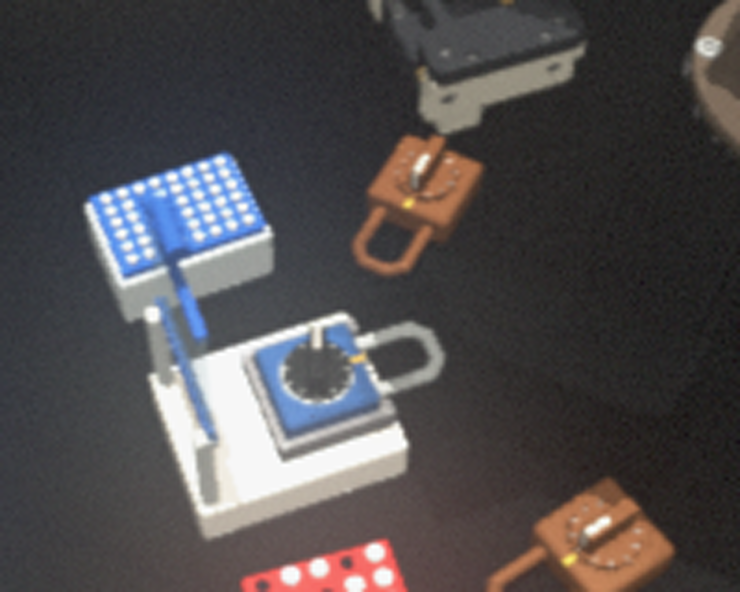

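View pics/t7c.png

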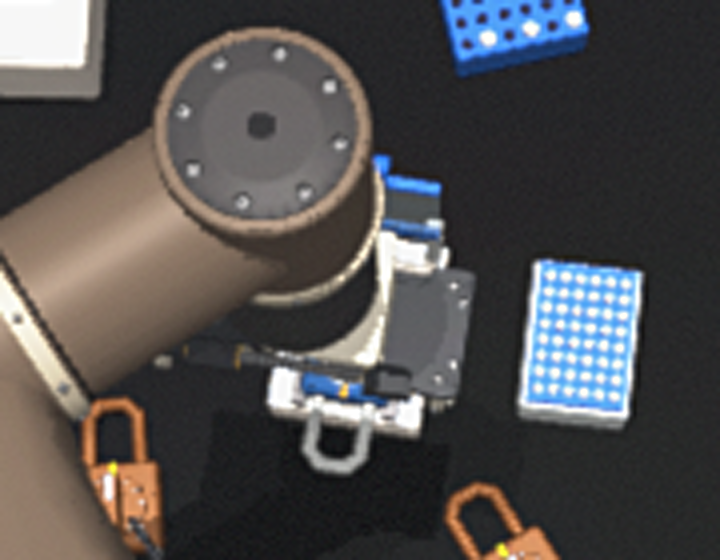

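View pics/w7.png

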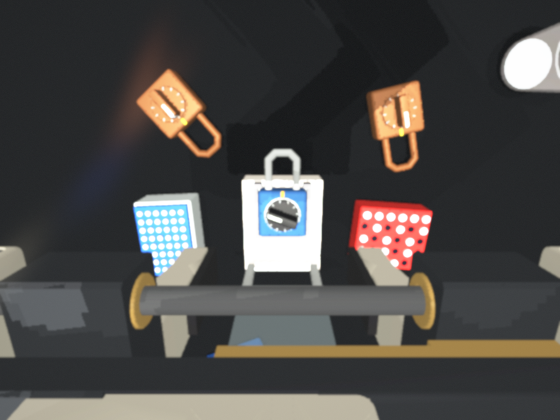

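The cover stands upright (handle at scene crop (165,220)). In the wrist view the dial is at about (283,214). I'll measure the dial centre and the bar angle.

Run:
```python
from h import *
d=load('w7'); c=d['color']
im=c[140:280,220:350][:,:,::-1]; cv2.imwrite('pics/w7c.png',cv2.resize(im,None,fx=5,fy=4.2) if 0 else cv2.resize(im,None,fx=4.2,fy=4.2,interpolation=cv2.INTER_CUBIC))
b=c[175:250,245:325].astype(int)
w=(b.min(2)>170)
k,l,s,ce=cv2.connectedComponentsWithStats(w.astype(np.uint8))
print([(s[i].tolist(),(ce[i]+[245,175]).round(1).tolist()) for i in range(1,k) if s[i,4]>3])
y=(b[...,0]>150)&(b[...,1]>110)&(b[...,2]<90); v,u=np.nonzero(y); print('yellow',u.mean()+245,v.mean()+175, onplane(d,u.mean()+245,v.mean()+175,.07))
bl=(b[...,2]>110)&(b[...,0]<70); cnt=max(cv2.findContours(bl.astype(np.uint8),cv2.RETR_EXTERNAL,cv2.CHAIN_APPROX_NONE)[0],key=cv2.contourArea); r=cv2.minAreaRect(cnt); print(r); p=cv2.boxPoints(r)+[245,175]; q=onplane(d,p[:,0],p[:,1],.07); print(q.round(4).tolist(),q.mean(0).round(4))
e=load('s7')
g=lambda u,v:(200+u/3.7,150+v/3.7)
for a in ((150,196),(182,250)): print('handle end',onplane(e,*g(*a),.278))
```

```text
[([0, 0, 79, 75, 3462], [283.9, 212.8]), ([18, 17, 38, 37, 386], [279.3, 209.8]), ([29, 53, 5, 4, 14], [276.1, 229.5]), ([39, 54, 3, 3, 7], [284.7, 230.0])]
yellow nan nan [nan nan nan]
((37.0, 14.5), (1.0, 18.0), 90.0)
[[0.4928, 0.0729, 0.07], [0.4962, 0.0978, 0.07], [0.4976, 0.0976, 0.07], [0.4943, 0.0727, 0.07]] [0.4952 0.0853 0.07  ]
handle end [0.62058634 0.04439894 0.278     ]
handle end [0.62093827 0.08824873 0.278     ]<stdin>:8: RuntimeWarning: Mean of empty slice.
  ret = ret.dtype.type(ret / rcount)
```

View pics/w7c.png

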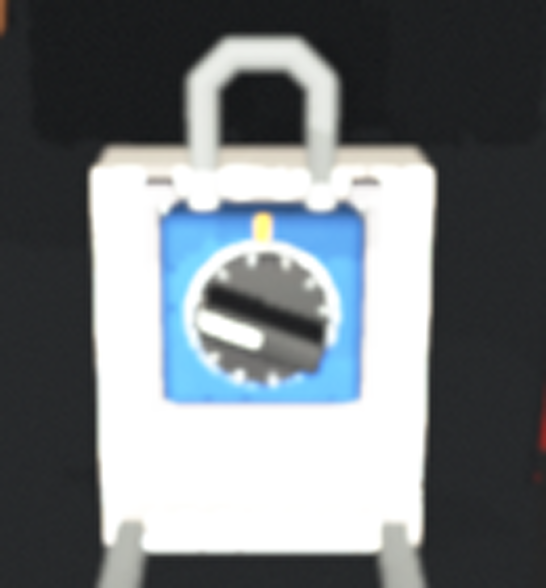

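Run:
```python
from h import *
d=load('w7'); g=lambda u,v:(220+u/4.2,140+v/4.2)
print('disc',onplane(d,*g(263,313),.074).round(4))
for a in ((163,205),(360,205),(360,402),(165,402)): print('body',onplane(d,*g(*a),.07).round(4))
a=onplane(d,*g(200,322),.098);b=onplane(d,*g(325,358),.098);print('bar',a,b,(a+b)/2)
v=a-b; print('len',np.linalg.norm(v),'theta',np.arctan2(-v@SY,-v@SX))
print('mark',onplane(d,*g(262,228),.07).round(4),'shackle end',onplane(d,*g(263,38),.058).round(4))
```

```text
disc [0.5305 0.0814 0.074 ]
body [0.4899 0.0533 0.07  ]
body [0.4986 0.1182 0.07  ]
body [0.5684 0.1104 0.07  ]
body [0.5594 0.0432 0.07  ]
bar [0.5232191  0.06202824 0.098     ] [0.54063973 0.10017481 0.098     ] [0.53192941 0.08110153 0.098     ]
len 0.04193612867831921 theta 1.2787875681690508
mark [0.5021 0.0849 0.07  ] shackle end [0.4412 0.0934 0.058 ]
```

Dial axis is at (0.531, 0.0812) and the angle is about 1.28 rad. With jaws perpendicular to the bar, the hand would reach the standing cover. I'll straddle the bar at 30° instead, let the closing jaws align it, then turn to zero.

```bash
cat >> h.py <<'E'
D=np.array([.531,.0812])
def yd(phi): p=np.radians(phi); return np.cos(p)*SY-np.sin(p)*SX
E
python3 -m inch '[0,0,0,-10,0,0,0.07,0,0,0,-10,0,0,0.07,0,0,0,-10,0,0,0.07,0,0,0,0,0,0,0.07]' >/dev/null
python3 -c "
from h import *
plan([*D,.17],yd(30))"
```

```text
t 9.32 tcp [0.4768 0.09   0.5263] grasp [0.476  0.0895 0.3673] q [  34.    -1.   -10.2    0.   -81.2 -101.1] F [ 0.6 -0.3  0.6] M [ 0.1  -0.17  0.02] op 0.07
axes x,y,z [[-0.005, -0.004, -1.0], [-0.389, 0.921, -0.001], [0.921, 0.389, -0.006]]
shift [ 0.197  -0.029   0.0477] rotvec [ 0.72 -0.35  0.09]
```

```bash
python3 -m inch '[0.045,-0.009,0.015,0.7,-0.3,0,0.07,0.045,-0.01,0.016,0,0,0,0.07,0.045,-0.01,0.016,0,0,0,0.07,0.045,0,0,0,0,0,0.07,0.017,0,0,0,0,0,0.07,0,0,0,0,0,0,0.07]' >/dev/null
python3 -c "
from h import *
plan([*D,.096],yd(30)); snap('wrist','w8'); snap('scene','s8')"
```

```text
t 10.07 tcp [0.5372 0.0796 0.3212] grasp [0.5369 0.079  0.1622] q [ 29.2  12.3 -22.7   0.1 -55.2 -98.8] F [-0.5  0.6  0.9] M [ 0.09 -0.14 -0.03] op 0.0698
axes x,y,z [[-0.002, -0.003, -1.0], [-0.348, 0.937, -0.002], [0.937, 0.348, -0.003]]
shift [ 0.0662  0.0039 -0.005 ] rotvec [-1.79 -0.17  0.14]
```

View pics/w8.png

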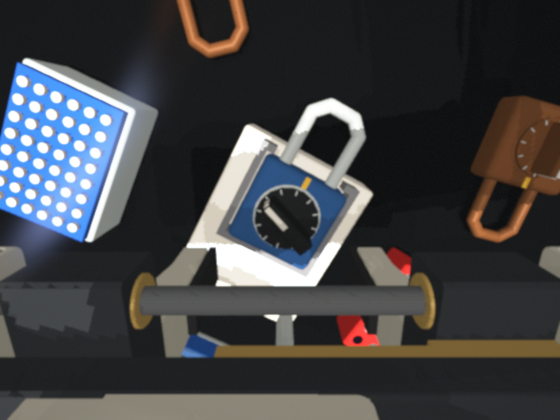

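View pics/s8.png

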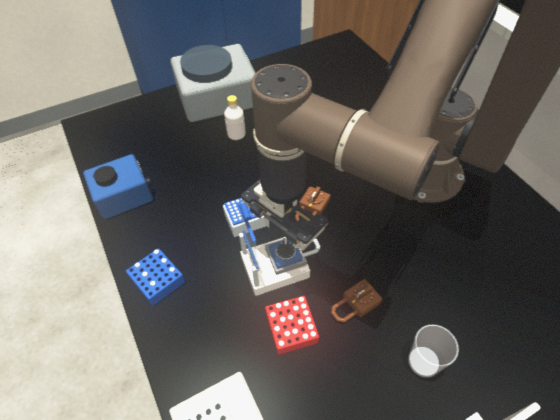

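Bar is between the fingers; at wrist (287,215) the pointer is to the left, as expected. I'll descend with force checks.

```bash
python3 -m inch '[0.02,0.004,-0.005,-1.8,0,0,0.07,0.02,0,0,0,0,0,0.07,0.015,0,0,0,0,0,0.07,0.005,0,0,0,0,0,0.07,0,0,0,0,0,0,0.07]' >/dev/null
python3 -c "
from h import *
plan([*D,.096],yd(30)); snap('scene','s9')
d=load('s9');im=d['color'][150:310,200:400][:,:,::-1]; cv2.imwrite('pics/s9c.png',cv2.resize(im,None,fx=3.7,fy=3.7,interpolation=cv2.INTER_CUBIC))"
```

```text
t 10.8 tcp [0.5343 0.083  0.2673] grasp [0.5361 0.0834 0.1084] q [ 29.7  15.4 -26.9   0.3 -47.1 -97.8] F [-0.6 -0.8  0.5] M [ 0.11 -0.11  0.  ] op 0.0698
axes x,y,z [[0.011, 0.002, -1.0], [-0.377, 0.926, -0.002], [0.926, 0.377, 0.011]]
shift [ 0.0123 -0.0004 -0.0039] rotvec [-0.07  0.63  0.12]
```

View pics/s9c.png

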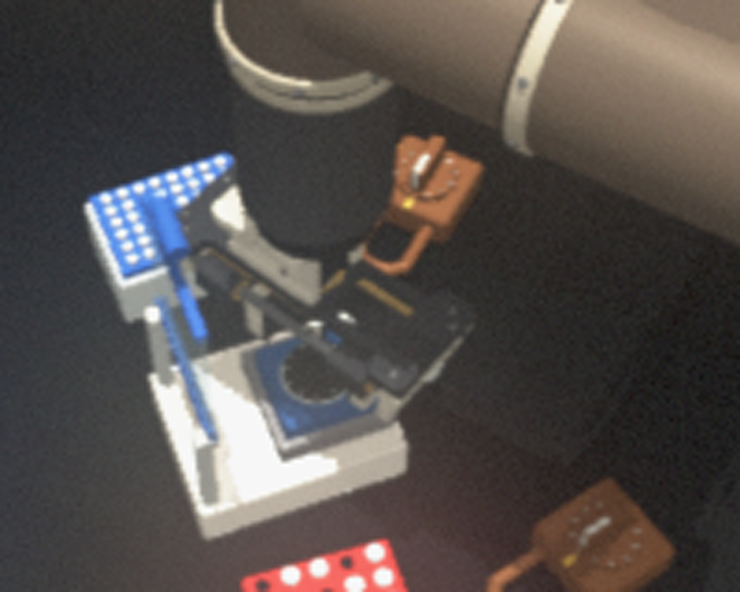

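```bash
python3 -m inch '[0.01,0,-0.004,0,0.6,0,0.07,0.004,0,0,0,0,0,0.07,0,0,0,0,0,0,0.06]' 
python3 -c "
from h import *
plan([*D,.096],yd(30))"
```

```text
clock: 11.22
tool_pos: [0.5308, 0.0815, 0.2535]
orientation: [-50.1, 89.9, -28.0]
force: [0.2, -0.0, -0.5]
opening: 0.0646
t 11.22 tcp [0.5308 0.0815 0.2535] grasp [0.5311 0.0813 0.0945] q [ 29.7  16.3 -28.    0.2 -45.7 -97.7] F [ 0.2 -0.  -0.5] M [ 0.07 -0.17  0.01] op 0.0646
axes x,y,z [[0.002, -0.001, -1.0], [-0.376, 0.926, -0.002], [0.926, 0.376, 0.002]]
shift [-0.0015 -0.0004  0.0001] rotvec [-0.07  0.09  0.11]
```

```bash
python3 -m inch '[-0.001,0,0,0,0,0,0.05,0,0,0,0,0,0,0.04,0,0,0,0,0,0,0.03,0,0,0,0,0,0,0.02,0,0,0,0,0,0,0.01,0,0,0,0,0,0,0.008,0,0,0,0,0,0,0.008]' 
python3 -c "
from h import *
plan([*D,.096],yd(30)); snap('wrist','w10')"
```

```text
clock: 12.1
tool_pos: [0.5311, 0.0813, 0.2551]
orientation: [-46.8, 89.8, -24.7]
force: [-0.4, -1.0, -0.1]
opening: 0.012
t 12.1 tcp [0.5311 0.0813 0.2551] grasp [0.5315 0.0811 0.0961] q [ 29.7  16.1 -27.9   0.2 -45.9 -97.7] F [-0.4 -1.  -0.1] M [-0.41 -0.18  0.01] op 0.012
axes x,y,z [[0.003, -0.001, -1.0], [-0.377, 0.926, -0.002], [0.926, 0.377, 0.002]]
shift [ 0.0001 -0.0001 -0.0001] rotvec [-0.07  0.13  0.14]
```

View pics/w10.png

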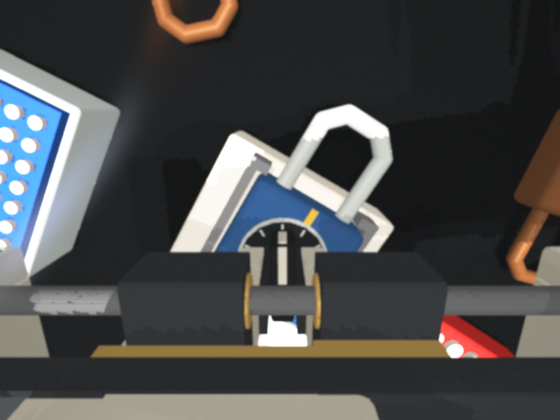

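Bar aligned: opening is 12 mm and the pointer is at (282,240), 30° from the mark at (311,217). I'll turn clockwise.

```bash
python3 -m inch '[0,0,0,8,0,0,0.008,0,0,0,8,0,0,0.008,0,0,0,8,0,0,0.008,0,0,0,0,0,0,0.008]' 
python3 -c "
from h import *
plan([*D,.096],yd(0))"
```

```text
clock: 12.65
tool_pos: [0.5309, 0.082, 0.2551]
orientation: [-4.7, 89.8, -7.2]
force: [-1.2, -1.4, 0.8]
opening: 0.0119
t 12.65 tcp [0.5309 0.082  0.2551] grasp [0.5314 0.0819 0.0961] q [ 2.970e+01  1.610e+01 -2.780e+01  1.000e-01 -4.590e+01 -1.224e+02] F [-1.2 -1.4  0.8] M [-0.26 -0.21 -0.02] op 0.0119
axes x,y,z [[0.003, -0.0, -1.0], [0.044, 0.999, -0.0], [0.999, -0.044, 0.003]]
shift [ 0.0001 -0.0008  0.0001] rotvec [5.29 0.17 0.01]
```

```bash
python3 -m inch '[0,-0.0005,0,5.3,0,0,0.008,0,0,0,0,0,0,0.008,0,0,0,0,0,0,0.008]' 
python3 -c "
from h import *
plan([*D,.096],yd(0)); snap('wrist','w11')"
```

```text
clock: 13.02
tool_pos: [0.5311, 0.0817, 0.2551]
orientation: [8.0, 89.8, 0.7]
force: [0.1, -0.2, 0.4]
opening: 0.0118
t 13.03 tcp [0.5311 0.0817 0.2551] grasp [0.5317 0.0817 0.0961] q [ 2.970e+01  1.610e+01 -2.780e+01  1.000e-01 -4.580e+01 -1.271e+02] F [ 0.1 -0.2  0.4] M [-0.11 -0.19  0.  ] op 0.0118
axes x,y,z [[0.004, 0.0, -1.0], [0.127, 0.992, 0.0], [0.992, -0.127, 0.004]]
shift [ 0.0001 -0.0005 -0.    ] rotvec [ 0.5   0.2  -0.03]
```

View pics/w11.png

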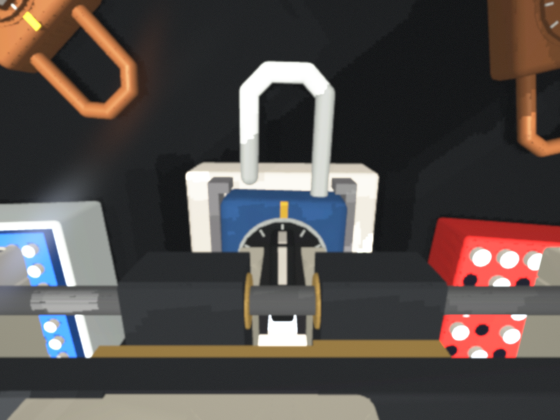

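The pointer meets the mark and the shackle has sprung out (closed end at (287,62)). I'll measure it.

Run:
```python
from h import *
d=load('w11')
for z in (.055,.06): 
  q=onplane(d,np.array([287,287,241,333]),np.array([62,84,130,130]),z); print(q.round(4).tolist(), [round(float((p[:2]-D)@SX[:2]),4) for p in q],[round(float((p[:2]-D)@SY[:2]),4) for p in q])
```

```text
[[0.4287, 0.0964, 0.055], [0.4392, 0.0951, 0.055], [0.4593, 0.0675, 0.055], [0.4656, 0.1171, 0.055]] [-0.1034, -0.0929, -0.0692, -0.0697] [0.0012, 0.0013, -0.0233, 0.0267]
[[0.4294, 0.0963, 0.06], [0.4396, 0.095, 0.06], [0.4591, 0.0681, 0.06], [0.4652, 0.1164, 0.06]] [-0.1027, -0.0925, -0.0695, -0.07] [0.0011, 0.0013, -0.0227, 0.0259]
```

Sprung about 12–13 mm. Next: release the dial, rise, and go to the shackle legs with a slight lean.

```bash
python3 -m inch '[0,0,0,0,0,0,0.02,0,0,0,0,0,0,0.03,0,0,0,0,0,0,0.04,0,0,0,0,0,0,0.04,-0.015,0,0,0,0,0,0.04,-0.03,0,0,0,0,0,0.04,-0.03,0,0,0,0,0,0.06,0,0,-0.03,0,0,0,0.075,0,0,-0.03,0,0,0,0.075,0,0,0,0,0,0,0.075]' 
python3 -c "
from h import *
t=np.radians(15)
plan([*(D-.065*SX[:2]+.001*SY[:2]),.11],SY,np.sin(t)*SX-[0,0,np.cos(t)]); snap('wrist','w12')"
```

```text
clock: 14.32
tool_pos: [0.4703, 0.0892, 0.3378]
orientation: [20.0, 89.6, 12.8]
force: [0.9, -0.2, 0.7]
opening: 0.0727
t 14.32 tcp [0.4703 0.0892 0.3378] grasp [0.4715 0.0895 0.1788] q [  34.4    5.1  -29.1    0.2  -55.4 -131.7] F [ 0.9 -0.2  0.7] M [ 0.04 -0.28 -0.02] op 0.0727
axes x,y,z [[0.007, 0.002, -1.0], [0.125, 0.992, 0.003], [0.992, -0.125, 0.007]]
shift [ 0.0739  0.0016 -0.0455] rotvec [  0.62 -14.61  -0.23]
```

View pics/w12.png

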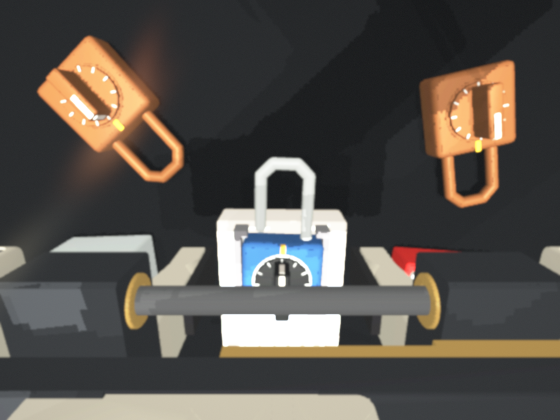

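The dial stayed at the mark with the shackle out. I'll lean and move down.

```bash
python3 -m inch '[0.01,0.001,-0.022,0.6,-7.3,0,0.075,0.01,0,-0.02,0,-7.3,0,0.075,0.03,0,0,0,0,0,0.075,0,0,0,0,0,0,0.075]' >/dev/null
python3 -c "
from h import *
t=np.radians(15)
plan([*(D-.065*SX[:2]+.001*SY[:2]),.055],SY,np.sin(t)*SX-[0,0,np.cos(t)]); snap('wrist','w13')"
```

```text
t 14.88 tcp [0.4411 0.0967 0.2883] grasp [0.4839 0.0922 0.1352] q [  40.7    1.5  -50.9   24.1  -28.9 -158.7] F [-0.  -0.8  0.1] M [ 0.05  0.71 -0.02] op 0.0749
axes x,y,z [[0.269, -0.029, -0.963], [0.133, 0.991, 0.008], [0.954, -0.131, 0.27]]
shift [ 0.0726 -0.0027 -0.036 ] rotvec [ 0.02  0.67 -0.47]
```

View pics/w13.png

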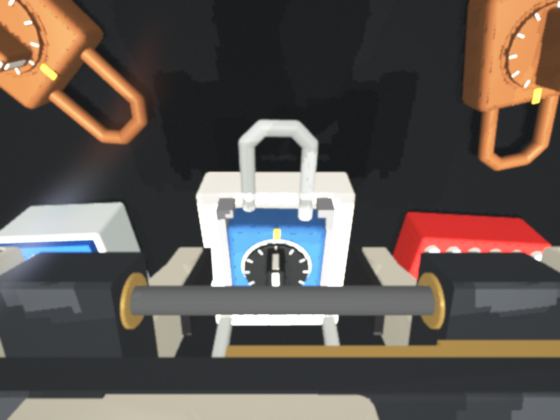

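The lean drives joint 3 and joint 6 towards their limits, so I'll return to vertical.

```bash
python3 -m inch '[0,0,0.02,0,7.5,0,0.075,0,0,0,0,8,0,0.075,0,0,0,0,0,0,0.075]' >/dev/null
python3 -c "
from h import *
plan([*(D-.066*SX[:2]+.001*SY[:2]),.057],SY)"
```

```text
t 15.3 tcp [0.4606 0.0942 0.297 ] grasp [0.4614 0.0956 0.138 ] q [  35.5    7.   -33.    -0.3  -49.4 -133. ] F [1.3 0.3 0.2] M [ 0.01 -0.26  0.03] op 0.0746
axes x,y,z [[0.005, 0.009, -1.0], [0.134, 0.991, 0.009], [0.991, -0.134, 0.004]]
shift [ 0.081  -0.0031  0.0052] rotvec [ 0.13  0.22 -0.54]
```

```bash
python3 -m inch '[0.02,-0.003,0.003,0,0,-0.5,0.075,0.02,0,0,0,0,0,0.075,0.015,0,0,0,0,0,0.075,0,0,0,0,0,0,0.075]' >/dev/null
python3 -c "
from h import *
plan([*(D-.066*SX[:2]+.001*SY[:2]),.057],SY); snap('wrist','w14')"
```

```text
t 15.8 tcp [0.4657 0.0911 0.2441] grasp [0.469  0.0911 0.0851] q [  35.2   11.4  -37.     1.   -40.6 -133.7] F [ 0.1 -0.3  1.2] M [ 0.01 -0.09  0.05] op 0.075
axes x,y,z [[0.021, 0.0, -1.0], [0.135, 0.991, 0.003], [0.991, -0.135, 0.02]]
shift [ 0.0281 -0.     -0.0006] rotvec [ 0.05  1.16 -0.18]
```

View pics/w14.png

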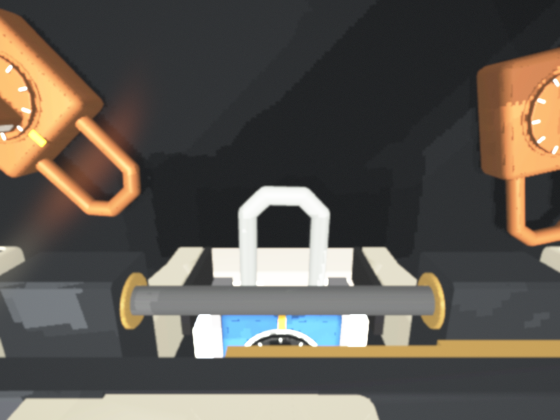

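Legs are centred between the fingers (u 240–328, against fingers at 160–410). I'll descend the rest, then close.

```bash
python3 -m inch '[0.012,0,-0.002,0,1,0,0.075,0.012,0,0,0,0,0,0.075,0.004,0,0,0,0,0,0.075,0,0,0,0,0,0,0.075]'
python3 -c "
from h import *
plan([*(D-.066*SX[:2]+.001*SY[:2]),.057],SY)"
```

```text
clock: 16.35
tool_pos: [0.4647, 0.092, 0.2165]
orientation: [42.0, 89.5, 34.3]
force: [-0.5, -0.1, 0.1]
opening: 0.0749
t 16.35 tcp [0.4647 0.092  0.2165] grasp [0.4658 0.0928 0.0575] q [  35.1   14.1  -38.     0.   -37.4 -132.8] F [-0.5 -0.1  0.1] M [ 0.   -0.1   0.01] op 0.0749
axes x,y,z [[0.007, 0.005, -1.0], [0.134, 0.991, 0.006], [0.991, -0.134, 0.006]]
shift [ 0.0005 -0.0007  0.0011] rotvec [ 0.09  0.35 -0.32]
```

```bash
python3 -m inch '[0,-0.0007,0,0,0,0,0.06,0,0,0,0,0,0,0.052,0,0,0,0,0,0,0.045,0,0,0,0,0,0,0.044,0,0,0,0,0,0,0.044]'
python3 -c "
from h import *
st(); snap('scene','s15');snap('wrist','w15')
d=load('s15');im=d['color'][150:310,200:400][:,:,::-1]; cv2.imwrite('pics/s15c.png',cv2.resize(im,None,fx=3.7,fy=3.7,interpolation=cv2.INTER_CUBIC))"
```

```text
clock: 16.98
tool_pos: [0.4648, 0.0913, 0.217]
orientation: [41.4, 89.5, 33.7]
force: [0.2, 0.7, -0.6]
opening: 0.0488
t 16.98 tcp [0.4648 0.0913 0.217 ] grasp [0.466  0.0921 0.058 ] q [  35.    14.1  -38.     0.   -37.4 -132.8] F [ 0.2  0.7 -0.6] M [ 0.02 -0.14  0.02] op 0.0488
axes x,y,z [[0.008, 0.005, -1.0], [0.135, 0.991, 0.006], [0.991, -0.135, 0.007]]
```

View pics/s15c.png

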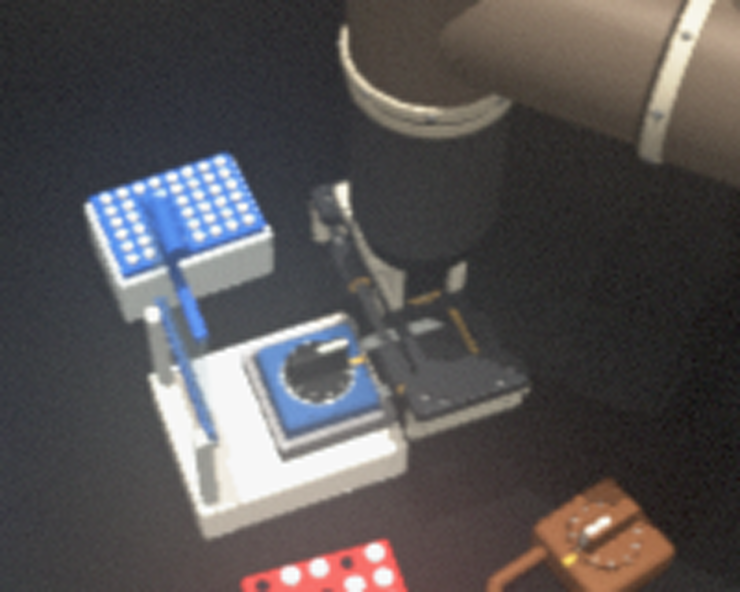

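View pics/w15.png

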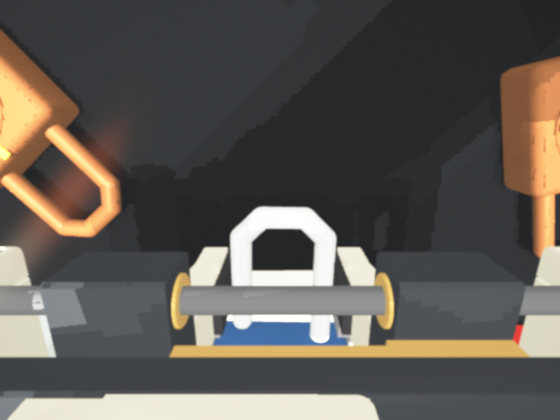

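Gripped (0.049 m). Now pull −z in small rows while watching force.

```bash
python3 -m inch '[0,0,0,0,0,0,0.03,0,0,0,0,0,0,0.03,0,0,-0.004,0,0,0,0.03,0,0,-0.004,0,0,0,0.03,0,0,-0.003,0,0,0,0.03]'
python3 -m inch '[0,0,-0.002,0,0,0,0.03]'
python3 -c "
from h import *
st();snap('wrist','w16')"
```

```text
clock: 17.7
tool_pos: [0.4545, 0.0931, 0.2173]
orientation: [35.3, 89.3, 27.7]
force: [16.0, -12.5, -8.3]
opening: 0.0488
clock: 17.82
tool_pos: [0.4538, 0.0932, 0.2178]
orientation: [28.2, 89.1, 20.6]
force: [17.8, -14.0, -10.9]
opening: 0.0489
t 17.82 tcp [0.4538 0.0932 0.2178] grasp [0.4561 0.094  0.0588] q [  36.2   13.   -39.5    0.4  -36.6 -134.1] F [ 17.8 -14.  -10.9] M [-4.87 -6.52 -0.23] op 0.0489
axes x,y,z [[0.014, 0.005, -1.0], [0.132, 0.991, 0.007], [0.991, -0.132, 0.013]]
```

View pics/w16.png

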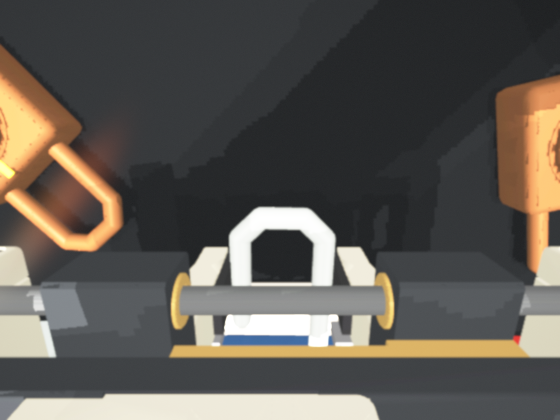

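```bash
python3 -m inch '[0,-0.0005,-0.001,0,0.8,0,0.03,0,0,0,0,0,0,0.03]'
python3 -c "
from h import *
st();s=snap('top','t16');d=load('t16');im=d['color'][120:260,180:360][:,:,::-1]; cv2.imwrite('pics/t16c.png',cv2.resize(im,None,fx=4,fy=4,interpolation=cv2.INTER_CUBIC));d=load('w16')
for z in (.06,): 
  q=onplane(d,np.array([283,283,232,335]),np.array([206,232,262,262]),z); print(q.round(4).tolist(), [round(float((p[:2]-D)@SX[:2]),4) for p in q],[round(float((p[:2]-D)@SY[:2]),4) for p in q])"
```

```text
clock: 18.12
tool_pos: [0.4555, 0.0923, 0.2186]
orientation: [54.4, 89.4, 46.9]
force: [-0.0, -0.3, -3.0]
opening: 0.0492
t 18.12 tcp [0.4555 0.0923 0.2186] grasp [0.4565 0.0934 0.0596] q [  35.8   13.2  -38.9   -0.2  -37.4 -133.1] F [-0.  -0.3 -3. ] M [-0.2  -0.18  0.1 ] op 0.0492
axes x,y,z [[0.007, 0.007, -1.0], [0.13, 0.991, 0.008], [0.991, -0.13, 0.006]]
[[0.4168, 0.0986, 0.06], [0.4291, 0.097, 0.06], [0.4408, 0.0714, 0.06], [0.4473, 0.1193, 0.06]] [-0.1155, -0.1031, -0.088, -0.0881] [0.0017, 0.0018, -0.022, 0.0264]
```

View pics/t16c.png

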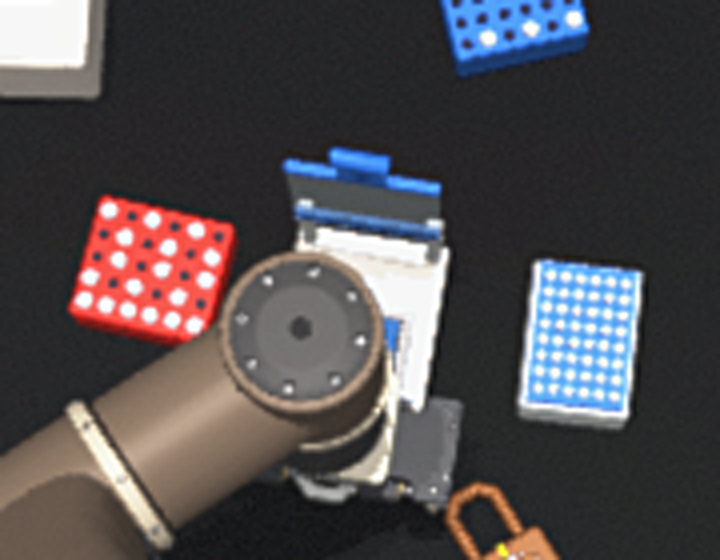

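Closed end is now about 115 mm from the dial axis (25 mm beyond shut), so it's at the stop. Lifting straight up.

```bash
python3 -m inch '[-0.006,0,0,0,0,0,0.03,-0.008,0,0,0,0,0,0.03,-0.01,0,0,0,0,0,0.03]'
python3 -c "
from h import *
st(); snap('scene','s17');snap('wrist','w17')
d=load('s17');im=d['color'][150:310,200:400][:,:,::-1]; cv2.imwrite('pics/s17c.png',cv2.resize(im,None,fx=3.7,fy=3.7,interpolation=cv2.INTER_CUBIC))"
```

```text
clock: 18.55
tool_pos: [0.455, 0.092, 0.2425]
orientation: [53.9, 89.5, 46.5]
force: [-0.4, -0.3, -2.7]
opening: 0.0489
t 18.55 tcp [0.455  0.092  0.2425] grasp [0.4559 0.0929 0.0835] q [ 3.580e+01  1.090e+01 -3.750e+01 -1.000e-01 -4.110e+01 -1.332e+02] F [-0.4 -0.3 -2.7] M [-0.02  0.01  0.01] op 0.0489
axes x,y,z [[0.006, 0.006, -1.0], [0.13, 0.991, 0.007], [0.992, -0.13, 0.005]]
```

View pics/s17c.png

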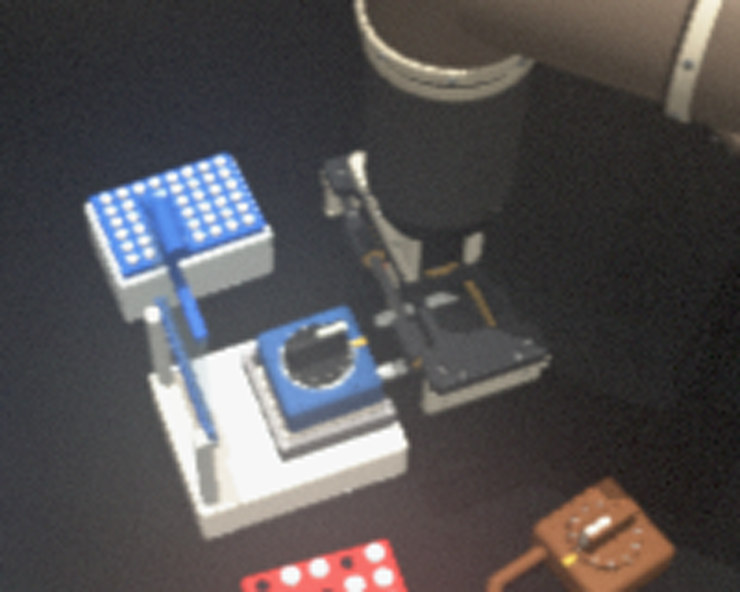

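View pics/w17.png

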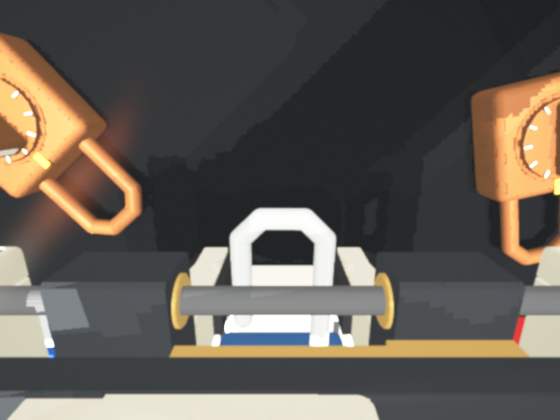

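The lock is lifting level, with the shackle held. Continuing upward.

```bash
python3 -m inch '[-0.012,0,0,0,0,0,0.03,-0.018,0,0,0,0,0,0.03,-0.02,0,0,0,0,0,0.03,-0.02,0,0,0,0,0,0.03,-0.02,0,0,0,0,0,0.03,-0.02,0,0,0,0,0,0.03,-0.02,0,0,0,0,0,0.03,-0.02,0,0,0,0,0,0.03,-0.02,0,0,0,0,0,0.03,-0.015,0,0,0,0,0,0.03,-0.008,0,0,0,0,0,0.03,0,0,0,0,0,0,0.03,0,0,0,0,0,0,0.03]'
python3 -c "
from h import *
st(); snap('scene','s18');snap('wrist','w18');snap('top','t18')
d=load('t18');im=d['color'][100:290,160:370][:,:,::-1]; cv2.imwrite('pics/t18c.png',cv2.resize(im,None,fx=3.1,fy=3.1,interpolation=cv2.INTER_CUBIC))
d=load('s18');im=d['color'][100:310,180:420][:,:,::-1]; cv2.imwrite('pics/s18c.png',cv2.resize(im,None,fx=2.8,fy=2.8,interpolation=cv2.INTER_CUBIC))"
```

```text
clock: 20.27
tool_pos: [0.4486, 0.0891, 0.4458]
orientation: [96.4, 89.6, 88.9]
force: [-1.0, -0.3, -2.2]
opening: 0.0488
t 20.27 tcp [0.4486 0.0891 0.4458] grasp [0.4486 0.0903 0.2868] q [  35.9   -2.1  -21.4   -0.3  -70.5 -133.2] F [-1.  -0.3 -2.2] M [ 0.   -0.    0.02] op 0.0488
axes x,y,z [[0.0, 0.007, -1.0], [0.13, 0.991, 0.007], [0.991, -0.13, -0.001]]
```

View pics/s18c.png

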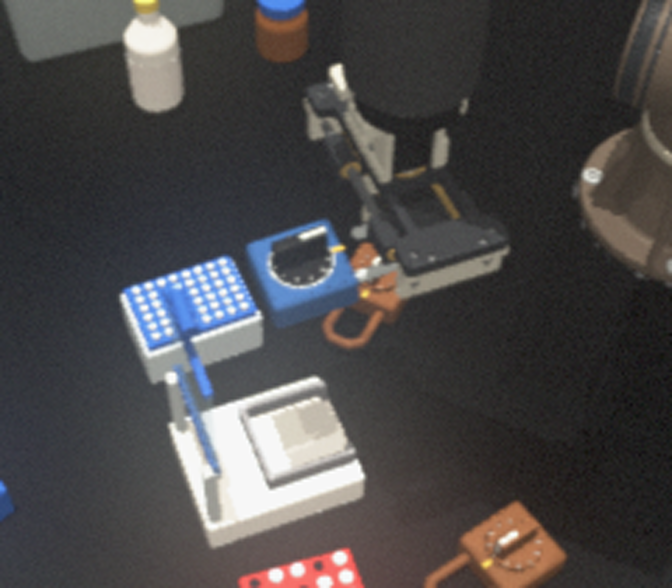

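View pics/w18.png

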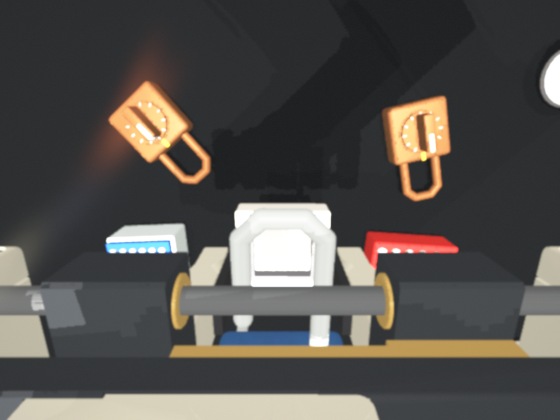

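View pics/t18c.png

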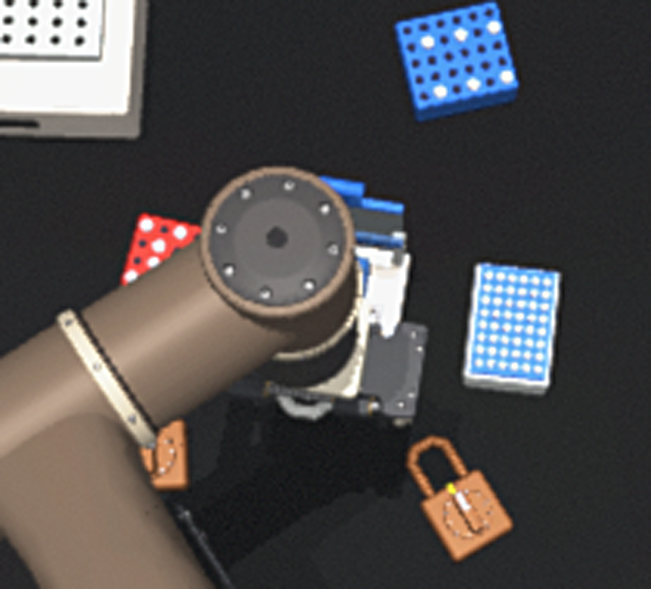

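```bash
python3 -m inch '[0,0,0,0,0,0,0.03,0,0,0,0,0,0,0.03,0,0,0,0,0,0,0.03,0,0,0,0,0,0,0.03]' >/dev/null
python3 - <<'E'
from h import *
o,_=st(); print(o['qvel'].round(2))
s=snap('wrist','w19'); d=load('w19')
a=onplane(d,283,207,.287); b=onplane(d,283,333,.297); print((b-a)@SX)
im=d['color'][190:350,200:370][:,:,::-1]; cv2.imwrite('pics/w19c.png',cv2.resize(im,None,fx=3.7,fy=3.7,interpolation=cv2.INTER_CUBIC))
s=snap('scene','s19');e=load('s19');P=depthpt(e)
c=e['color'].astype(int); m=(c[...,2]>110)&(c[...,0]<80); m[:170]=0;m[215:]=0;m[:,:265]=0;m[:,315:]=0
print('blue body z',np.nanpercentile(P[m][:,2],[10,50,90]).round(3),m.sum())
g=lambda u,v:(180+u/2.8,100+v/2.8)
for a in ((163,290),(197,335)): print('handle',onplane(e,*g(*a),.278).round(4))
E
```

```text
t 20.93 tcp [0.4488 0.0892 0.445 ] grasp [0.4486 0.0902 0.286 ] q [  35.9   -2.   -21.4   -0.3  -70.5 -133.2] F [ 0.5  0.7 -1.4] M [ 0.06 -0.07 -0.05] op 0.049
axes x,y,z [[-0.001, 0.006, -1.0], [0.13, 0.991, 0.006], [0.991, -0.13, -0.002]]
[-0.05 -0.04 -0.    0.12 -0.03 -0.04]
0.05861901134223739
blue body z [0.277 0.287 0.295] 147
handle [0.6256 0.0435 0.278 ]
handle [0.6211 0.0942 0.278 ]
```

View pics/w19c.png

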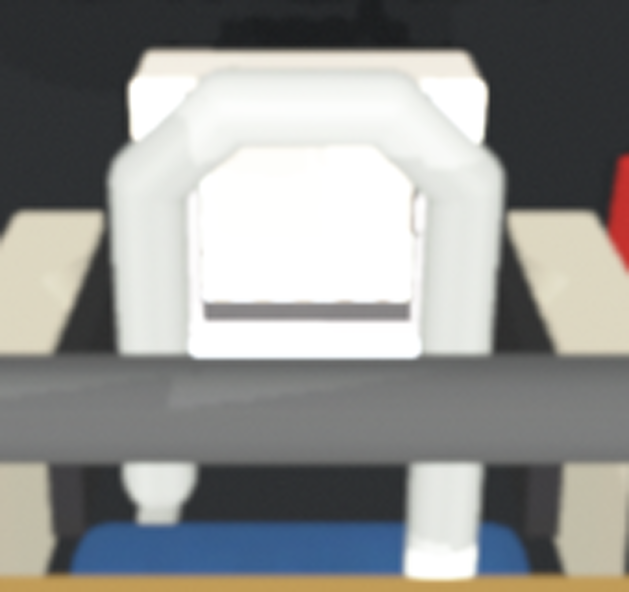

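Run:
```python
from h import *
d=load('w19'); g=lambda u,v:(200+u/3.7,190+v/3.7)
for z in (.28,.283,.286,.29):
    l=onplane(d,*g(110,250),z); r=onplane(d,*g(503,250),z); a=onplane(d,*g(303,70),z); print(z,'width',np.linalg.norm(l-r).round(4),'end x',((a[:2]-D)@SX[:2]).round(4), 'grasp x',((np.array([.4486,.0902])-D)@SX[:2]).round(4))
for z in (.262,.267,.27,.297): 
    b=onplane(d,*g(300,525),z);l=onplane(d,*g(78,540),z); r=onplane(d,*g(527,540),z); print(z,'edge x',((b[:2]-D)@SX[:2]).round(4),'w',np.linalg.norm(l-r).round(4))
P=depthpt(d)
for q in ((303,110),(160,260),(300,550),(440,500)):
    u,v=g(*q); p=P[int(v),int(u)]; print(q,p.round(4),((p[:2]-D)@SX[:2]).round(4))
e=load('s19');P=depthpt(e); im=e['color'][160:240,260:340][:,:,::-1]; cv2.imwrite('pics/s19c.png',cv2.resize(im,None,fx=7,fy=7,interpolation=cv2.INTER_CUBIC))
```

```text
0.28 width 0.0523 end x -0.1187 grasp x -0.0829
0.283 width 0.0512 end x -0.1196 grasp x -0.0829
0.286 width 0.0501 end x -0.1205 grasp x -0.0829
0.29 width 0.0487 end x -0.1217 grasp x -0.0829
0.262 edge x -0.0369 w 0.0726
0.267 edge x -0.0407 w 0.0704
0.27 edge x -0.043 w 0.0691
0.297 edge x -0.0637 w 0.0571
(303, 110) [0.415  0.093  0.2888] -0.1166
(160, 260) [0.433  0.0728 0.2877] -0.096
(300, 550) [0.4882 0.0834 0.2748] -0.0427
(440, 500) [0.4755 0.1042 0.2842] -0.0581
```

View pics/s19c.png

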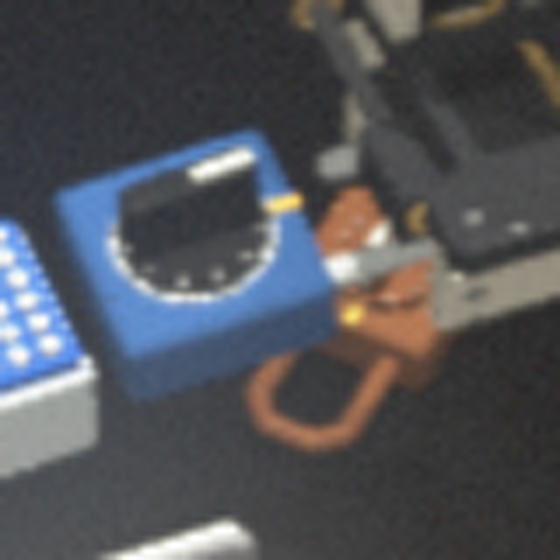

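The closed end is 79 mm from the body's front edge (55 mm shut plus 24 mm), so the shackle is fully open. The lock is level with its underside at about 0.27 m, and the cover is upright. Handing in.

```bash
python3 -c "
from plant import ctrl
print(ctrl.close_job()); o=ctrl.get_obs(); print(o['clock'],o['opening'],o['tool_pos'])"
```

```text
the job is handed in; nothing more can be done
None
the job is handed in; nothing more can be done
```

The job is done and handed in at about 21 s of the 72 s allowed. I folded the cover up by its handle and left it standing. I then turned the dial clockwise from about 1.28 rad to the yellow mark, pulled the shackle to its stop and lifted the lock straight up. The arm is still holding it by the shackle's two legs.

**What the last checks showed:**
- **Cover:** I released it at about 1.58 rad. The last scene picture put its handle within about 5 mm of the upright position.
- **Lock:** The pointer is at the mark. The shackle's closed end is about 79 mm from the body, against 55 mm when shut, so it is the full 24 mm open. The lock hangs level and steady, with its underside about 0.27 m above the bench.
- **Other things:** Neither the arm nor the lock touched anything else, and none of the other objects that could be seen in the pictures had moved.

**What disagreed:**
- **Shackle opening:** My first reading of the opening gave 59 mm because it used the wrong height for the body's edge. Redone with the body's known 70 mm width, it gave 79 mm.
- **Pull force:** The pull peaked at about 25 N on the wrist sensor, partly sideways, when the shackle reached its stop. It dropped to about 3 N once I eased off.
- **Lean:** I tried leaning the tool for the shackle grip and gave it up because it brought two joints close to their limits.

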